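# Fill the empty cells of the bottle block and hold its lid half open

### The job

Put the two spare amber bottles that stand on the bench into the two empty cells of the bottle block, upright and fully down, leaving alone the bottles already seated and the slimmer clear one on the bench. Then take the block's lid by the gripper, bring it from fully open down to half open, 45 degrees above its shut, level position, without letting it fall shut, and finish still holding it there, steady, so that I can slide a temperature probe under it.

Things in the scene. Friction and masses are not known exactly. Their poses are not given: they have to be found in the camera images.
- block: Bottle block, fixed: bare aluminium, 100 mm deep (x), 45 mm high, with white side cheeks and back wall 92 mm high, front open; 262 mm wide in all (y). Five round cells in one row along y, 44 mm apart, 32 mm across, 25 mm deep. Origin: centre of the underside; x points to the back wall (away from the robot), whose inner face is at x = +50 mm; the row is at x = -5 mm.
- cell_1 (a point): Centre of the floor of cell 1 of 5, counted along the block's row from its +y end (left seen from the robot), 20 mm above the bench and 25 mm below the block's top face. May be empty or hold a bottle.
- cell_2 (a point): Centre of the floor of cell 2 of 5, counted along the block's row from its +y end (left seen from the robot), 20 mm above the bench and 25 mm below the block's top face. May be empty or hold a bottle.
- cell_3 (a point): Centre of the floor of cell 3 of 5, counted along the block's row from its +y end (left seen from the robot), 20 mm above the bench and 25 mm below the block's top face. May be empty or hold a bottle.
- cell_4 (a point): Centre of the floor of cell 4 of 5, counted along the block's row from its +y end (left seen from the robot), 20 mm above the bench and 25 mm below the block's top face. May be empty or hold a bottle.
- cell_5 (a point): Centre of the floor of cell 5 of 5, counted along the block's row from its +y end (left seen from the robot), 20 mm above the bench and 25 mm below the block's top face. May be empty or hold a bottle.
- lid_hinge (a joint): Angle of the lid, rad: 0 = shut and level, 1.57 = upright, 1.78 = fully open, leaning back on its stop (as at the start). The hinge is nearly free: below about 1.57 the lid falls shut by its own weight when not held. 45 degrees is 0.785.
- lid: The white lid, about 300 g: plate 104 mm from hinge to free edge, 262 mm wide, 5 mm thick, with a steel bar handle on two flat arms beyond the free edge. Origin mid hinge line; x points from the bar to the hinge, z out of the upper face (axes as the block's when shut).
- lid_bar (a point): Middle of the bar handle of the lid, which runs parallel to the hinge: round steel bar 10 mm across, 130 mm long, carried by two flat arms 10 mm wide at 60 mm either side of the middle. It lies 142 mm from the hinge line, 3 mm to the upper-face side; between bar and plate edge is an opening 33 mm by 110 mm for the fingers.
- hinge_line (a point): Middle of the lid's hinge line, 97 mm above the bench, 55 mm behind the block's centre, parallel to the block's y axis. The lid turns about it from lying toward the robot over the cells (0) up and back.
- seated_1: Amber glass reagent bottle with black screw cap, 61 mm tall overall: round body 28 mm across up to about 45 mm, then cap 20 mm across; about 40 g. Origin: centre of its underside, z up its axis. Already seated in one of the cells at the start; stays there.
- seated_2: Amber glass reagent bottle with black screw cap, 61 mm tall overall: round body 28 mm across up to about 45 mm, then cap 20 mm across; about 40 g. Origin: centre of its underside, z up its axis. Already seated in one of the cells at the start; stays there.
- seated_3: Amber glass reagent bottle with black screw cap, 61 mm tall overall: round body 28 mm across up to about 45 mm, then cap 20 mm across; about 40 g. Origin: centre of its underside, z up its axis. Already seated in one of the cells at the start; stays there.
- spare_1: Amber glass reagent bottle with black screw cap, 61 mm tall overall: round body 28 mm across up to about 45 mm, then cap 20 mm across; about 40 g. Origin: centre of its underside, z up its axis. A spare, standing on the bench to the left of the block at the start.
- spare_2: Amber glass reagent bottle with black screw cap, 61 mm tall overall: round body 28 mm across up to about 45 mm, then cap 20 mm across; about 40 g. Origin: centre of its underside, z up its axis. A spare, standing on the bench to the left of the block at the start.
- other_bottle: A slimmer clear reagent bottle with white cap, 24 mm across and 54 mm tall, standing among the spares; it does not belong in the block. Origin: centre of its underside.

How it is judged:
By the outcome, as a careful person would: the job done as asked, in the order asked, and still so for the second after the job is handed in, while the arm keeps its last pose, push and grip.
It also fails if it takes over 72 s, if anything falls off the work surface, if the arm or the gripper's body presses on something with over 40 N, if the wrist force passes 120 N, or if a joint passes its speed limit or range.

### The arm

A 6-joint arm with a two-finger parallel gripper is mounted at the origin on a cart in front of the work surface, level with it; the furniture and walls round the work are solid. World frame = base frame: x ahead of the robot, y to its left, z up, the work surface at z = 0. Lengths are in m, angles in rad, forces in N, time in s.
With the tool pointing down it reaches from about 0.275 to 0.875 m from the base axis. Payload 12.5 kg.
Tool frame: the origin (TCP) lies at the very end of the fingers, on their centre line; the grasp point (between the pads) lies 19 mm behind it; z points along the fingers, y is the line along which they close (so a half turn about z gives the same grasp; the last joint's range is limited). The gripper opens to 85 mm and grips with 20 to 120 N. Pads are 22 mm wide; open, the fingers measure 114 mm over their backs; the gripper's body (76 mm by 85 mm) begins 54 mm behind the grasp point. The pads swing forward as they close: fully open they stand 13 mm farther back than shut.
Start: joints at [1.117, 0.351, 1.652, -0, 1.139, -0.085], TCP at [0.198, 0.513, 0.231] pointing down, gripper open.
Joint ranges: [-2.75, 2.75], [-0.79, 2.1], [0.01, 2.65], [-1.57, 4.71], [0.07, 3.14], [-2.87, 2.87]. Speed limits (rad/s): [2.22, 2.22, 2.79, 3.14, 3.14, 3.14].

### API

Orientations are given as a unit quaternion [w, x, y, z].
In Python, from workcell import observe, camera, ticket, search_frame, regions_of gives the robot as it stands.
- The arm moves only by the tool drive_tool, never from a script. Its argument "targets" is text: rows parted by semicolons, each of 5 numbers parted by spaces: the shift along the tool's x, y, z as a fraction of full scale, then the turn about the tool's z as a fraction of full scale, then the opening, from 0 (shut) to 1 (fully open). In form: x y z roll jaw; .... A call has 1 to 8 rows; each row shifts and turns the commanded pose from where the row before left it, along the tool's axes as they then stand; what a row does not reach is not made up. Full scale, the value 1, is 0.03 m for a shift and 0.15 rad for a turn. A row lasts 1/8 s, in which the tool goes at most 62.5 mm and 10.7 degrees, less where a joint would pass 70% of its speed; a pose out of reach is approached as far as the arm can. A call with a number of a shift or a turn outside -1 to 1 is refused whole. A call with a gripper value outside its range is refused whole. The fingers move at their own pace and stop on an object; "grip_force" is the grip in N (left out, the last holds). Time passes only in rows, so rows that do not move let the fingers close. It gives the time, the measured TCP pose, the force, the opening and the grip force at its end, in the units of the state.
- observe(): the state, without advancing time (a new reading comes with each control period).
- camera(name): name is "scene" or "top"; returns a dict with "frame" (384x512x3 uint8, red, green, blue), "mtx" (3x3 intrinsics, pixels), "rvec" (rotation vector, rad) and "tvec" (3), from world to camera coordinates, as OpenCV has them. Camera axes: x right, y down, z forward; pixel columns grow to the right and rows downward; lengths in m; the calibration is good to about 2 mm. A picture is of the moment at which its call begins. There is no depth.
- ticket.hand_in(): hands the job in; it is judged then, once.
Trained networks look in a picture, given as the dict that the camera call returned (one of the last four; its "shot" number tells which), for a name from the list of things; names that differ only in an ending like _2 or _b are one class to them, and where a whole thing is asked for, a point or a joint stands for the part that bears it (a point fixed in the world has none). Each returns a list of dicts, best first, with "conf" (0 to 1); they miss things now and then, are a little off and sometimes report something else, mostly with a low value. They report only what shows in the picture. A call takes as long as a camera call.
- search_frame(label, picture): "position" ([x, y, z] in m, in world coordinates, good to about 4 mm: the middle of the surface that is visible of it).
- regions_of(label, picture): "region" (384x512 bool, what is visible of it).
The state is a dict: "time_s": time; "q": joint angles; "qvel": joint speeds; "tau": joint torques, N m; "tcp_pos": TCP position; "ee_rot": TCP orientation; "contact_force": force on the tool from outside, world axes, zero at the start; "torque": the same for the moment, N m; "width": finger opening in m; "grip_force": force on a finger pad.
Only numpy, scipy, OpenCV 4.12 (cv2) and the standard library are available. Lean on these libraries where they do the work, as an engineer would, in place of code of your own. Each camera call takes 0.05 s, during which the arm holds its last target. There are 200 camera calls.

## Working session

There is one attempt and no reset: what is moved stays moved. The work goes in short steps, Python scripts to look and compute and a tool call to move; the robot and the scene stay as the last step left them, time stands still between calls to the robot, and variables do not carry over. Pictures are saved under pics/ and viewed, at most 10 in all, crops included, and the job is handed in when it is done.

Besides the shell and the picture viewer there is one more tool, called after "Call:" by a JSON object that holds its "api" and its "payload", one argument or row to a line. drive_tool: Moves the arm, as the interface text tells. Its arguments: {"type":"object","properties":{"targets":{"type":"string"},"grip_force":{"type":"number"}},"required":["targets"]}

```bash
mkdir -p pics; cat > h.py <<'E'
import numpy as np, cv2
from workcell import observe, camera, ticket, search_frame, regions_of
def save(c,n): cv2.imwrite('pics/'+n,c['frame'][:,:,::-1])
def proj(c,P): return cv2.projectPoints(np.float64(P).reshape(-1,1,3),c['rvec'],c['tvec'],c['mtx'],None)[0].reshape(-1,2)
def ray(c,uv):
    R=cv2.Rodrigues(np.float64(c['rvec']))[0]; o=-R.T@np.float64(c['tvec']).ravel()
    d=R.T@np.linalg.inv(c['mtx'])@np.array([uv[0],uv[1],1.]); return o,d/np.linalg.norm(d)
def atz(c,uv,z): o,d=ray(c,uv); return o+d*(z-o[2])/d[2]
E
python3 - <<'E'
from h import *
print(observe())
a=camera('scene');b=camera('top')
im=np.hstack([a['frame'],b['frame']]); 
cv2.imwrite('pics/a.png',cv2.resize(np.vstack([a['frame'],b['frame']])[:,:,::-1],None,fx=.78,fy=.78))
for n in ['spare_1','seated_1','other_bottle','cell_1','lid_bar','hinge_line','block','lid']:
  for c,k in((a,'scene'),(b,'top')):
    print(n,k,[(np.round(r['position'],3).tolist(),round(r['conf'],2),np.round(proj(c,r['position'])[0]).tolist()) for r in search_frame(n,c)])
for c in (a,b): print(ray(c,(256,192)))
E
```

```text
{'time_s': 0.0, 'q': array([ 1.11742118e+00,  3.51250132e-01,  1.65244931e+00, -6.92728222e-06,
        1.13910098e+00, -8.46074097e-02]), 'qvel': array([ 5.99398148e-04, -7.04289184e-04,  1.44623297e-05, -7.26336537e-05,
        1.63252042e-03, -7.37821688e-04]), 'tau': array([-1.33167639e-03, -5.06098545e+01, -2.91407114e+01, -2.31227841e-04,
        4.54039531e-03,  3.81224686e-05]), 'tcp_pos': array([0.19808688, 0.5127218 , 0.23074123]), 'ee_rot': array([-1.57455984e-04,  1.83339420e-01,  9.83049486e-01, -5.83004577e-04]), 'contact_force': array([-0.37162084, -0.09542026,  0.51482763]), 'torque': array([-0.05246789, -0.02853017, -0.00657046]), 'grip_force': 0.0, 'width': 0.0855562991691862}
spare_1 scene [([0.429, 0.29, 0.032], 0.71, [206.0, 169.0]), ([0.428, 0.205, 0.029], 0.56, [215.0, 180.0])]
spare_1 top [([0.423, 0.296, 0.046], 0.55, [161.0, 199.0])]
seated_1 scene [([0.465, -0.301, 0.068], 0.84, [317.0, 255.0]), ([0.463, -0.167, 0.064], 0.52, [284.0, 225.0]), ([0.46, -0.344, 0.077], 0.47, [328.0, 263.0]), ([0.521, -0.285, 0.079], 0.29, [337.0, 239.0]), ([0.428, 0.205, 0.033
[... 553 characters left out ...]
 -0.278, 0.084], 0.17, [336.0, 235.0])]
lid_bar top [([0.536, -0.25, 0.157], 0.8, [346.0, 164.0]), ([0.444, 0.114, 0.048], 0.15, [220.0, 196.0])]
hinge_line scene [([0.52, -0.282, 0.08], 0.87, [336.0, 238.0])]
hinge_line top [([0.512, -0.254, 0.069], 0.6, [341.0, 180.0])]
block scene [([0.519, -0.28, 0.078], 0.72, [335.0, 239.0])]
block top [([0.511, -0.251, 0.061], 0.58, [340.0, 181.0])]
lid scene [([0.536, -0.279, 0.156], 0.7, [345.0, 203.0])]
lid top [([0.538, -0.249, 0.157], 0.64, [345.0, 164.0])]
(array([ 0.08522964, -0.86513156,  0.53121075]), array([ 0.36542345,  0.82140139, -0.43791034]))
(array([ 0.18820776, -0.03252875,  1.27454689]), array([ 0.2194034 ,  0.02855505, -0.97521626]))
```

View pics/a.png

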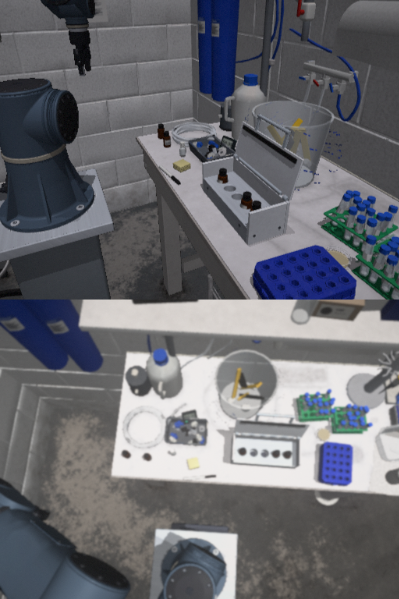

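```bash
python3 - <<'E'
from h import *
a=camera('scene');b=camera('top')
A=cv2.resize(a['frame'][150:290,190:390],None,fx=4,fy=4,interpolation=2)[:,:,::-1][:560]
B=cv2.resize(b['frame'][140:240,140:400],None,fx=3,fy=3,interpolation=2)[:,:,::-1]
cv2.imwrite('pics/b.png',cv2.resize(A,None,fx=1,fy=1)); cv2.imwrite('pics/c.png',B)
for n in ['spare_1','seated_1','other_bottle','lid_bar','block']:
  for c,k in((a,'scene'),(b,'top')):
    for r in regions_of(n,c):
      ys,xs=np.where(r['region'])
      if len(xs): print(n,k,round(r['conf'],2),len(xs),xs.min(),xs.max(),ys.min(),ys.max(),xs.mean().round(1),ys.mean().round(1), np.round(cv2.minAreaRect(np.c_[xs,ys].astype(np.float32))[2],1))
E
```

```text
spare_1 scene 0.69 121 202 210 159 177 205.8 167.8 11.3
spare_1 scene 0.64 140 210 217 168 188 213.6 178.4 90.0
spare_1 scene 0.25 12542 259 388 147 313 327.0 234.1 50.0
spare_1 top 0.49 75 157 166 194 203 161.3 198.4 45.0
spare_1 top 0.4 88 183 193 197 207 188.4 201.8 63.4
seated_1 scene 0.7 271 309 323 246 268 315.9 257.7 90.0
seated_1 scene 0.69 221 279 291 216 236 285.2 226.6 90.0
seated_1 scene 0.45 128 321 334 257 270 328.0 263.5 18.4
seated_1 top 0.67 93 362 372 194 204 367.1 199.2 90.0
seated_1 top 0.54 77 306 314 190 200 310.1 195.3 90.0
seated_1 top 0.48 46 349 356 194 202 352.7 197.9 63.4
lid_bar scene 0.7 4770 302 388 149 254 344.7 202.5 40.8
lid_bar top 0.61 2086 299 396 146 177 346.9 163.4 4.0
lid_bar top 0.56 5318 295 396 146 216 342.6 182.3 4.5
block scene 0.9 12131 260 388 147 313 327.0 234.9 42.8
block top 0.66 5151 295 396 146 216 342.6 182.1 3.8
```

View pics/b.png

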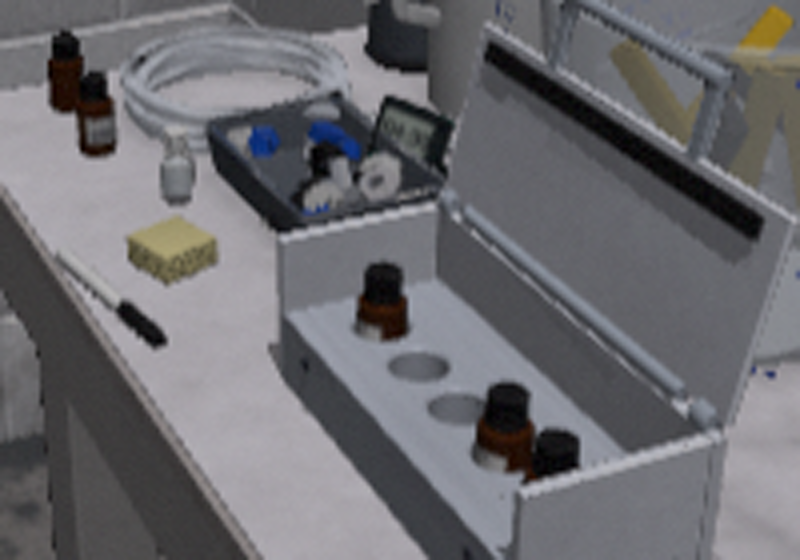

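View pics/c.png

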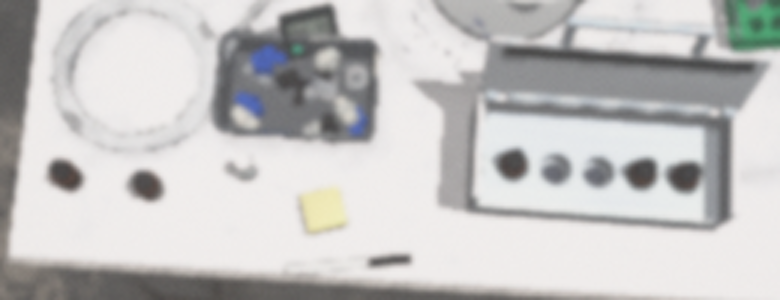

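```bash
cat >> h.py <<'E'
def tri(a,b,ua,ub):
    (o1,d1),(o2,d2)=ray(a,ua),ray(b,ub)
    t=np.linalg.lstsq(np.c_[d1,-d2],o2-o1,rcond=None)[0]
    p,q=o1+d1*t[0],o2+d2*t[1]; return (p+q)/2,np.linalg.norm(p-q)
E
python3 - <<'E'
from h import *
from scipy.optimize import least_squares
a=camera('scene');b=camera('top')
S=lambda x,y:(190+x/4-.4,150+y/4-.4); T=lambda x,y:(140+x/3-.3,140+y/3-.3)
def show(n,ua,ub): p,e=tri(a,b,ua,ub); print(n,p.round(4),round(e,4))
show('sp1 cap',S(66,37),T(66,173)); show('sp2 cap',S(94,77),T(147,183))
show('sp1 mid',(205.8,167.8),(161.3,198.4)); show('sp2 mid',(213.6,178.4),(188.4,201.8))
print('base sp1',atz(a,S(68,105),0),'sp2',atz(a,S(98,148),0),atz(b,T(65,175),.045),atz(b,T(146,185),.045))
show('cell2',S(418,367),T(556,168)); show('cell3',S(458,408),T(598,171))
show('cheek',S(280,235),T(470,210))
c=lambda i:132-44*i
obs=[(a,S(418,367),(-5,c(2),45)),(a,S(458,408),(-5,c(3),45)),(a,S(384,270),(-5,c(1),81)),(a,S(508,392),(-5,c(4),81)),(a,S(558,438),(-5,c(5),81)),
(b,T(556,168),(-5,c(2),40)),(b,T(598,171),(-5,c(3),40)),(b,T(511,163),(-5,c(1),70)),(b,T(641,173),(-5,c(4),70)),(b,T(685,177),(-5,c(5),70)),
(a,S(280,236),(-50,131,92)),(a,S(438,208),(50,131,92)),(a,S(520,492),(-50,-128,92))]
def f(p):
    R=cv2.Rodrigues(np.array([0,0,p[2]]))[0]
    return np.concatenate([proj(v,R@(np.array(m)/1e3)+[p[0],p[1],0])[0]-u for v,u,m in obs])
r=least_squares(f,[.5,-.25,0],loss='soft_l1'); print(r.x); print(f(r.x).reshape(-1,2).round(1).tolist())
x,y,t=r.x; R=cv2.Rodrigues(np.array([0,0,t]))[0]
for n,p in (('c2',(-5,44,45)),('c3',(-5,0,45)),('bar',(55+142*np.cos(1.78-np.pi)*1,0,97+142*np.sin(1.78)))): print(n,R@(np.array(p)/1e3)+[x,y,0])
E
```

```text
sp1 cap [0.4284 0.2869 0.0657] 0.0049
sp2 cap [0.423  0.2043 0.0647] 0.0042
sp1 mid [0.4301 0.297  0.0322] 0.0018
sp2 mid [0.4255 0.2116 0.0309] 0.0033
base sp1 [0.4347518  0.30695597 0.        ] sp2 [0.42986122 0.2199453  0.        ] [0.42791821 0.29367052 0.045     ] [0.42257897 0.20942641 0.045     ]
cell2 [ 0.4655 -0.2096  0.0453] 0.0012
cell3 [ 0.465  -0.2527  0.0456] 0.0011
cheek [ 0.4156 -0.1225  0.0928] 0.0156
[ 0.47084029 -0.25205492 -0.01906213]
[[0.4, -0.5], [0.4, -0.1], [-0.1, 0.0], [-0.2, 0.1], [-0.5, 0.7], [-0.9, 0.1], [-0.6, 0.3], [1.1, -1.4], [1.4, -1.3], [1.3, -1.5], [-0.7, -0.3], [-0.7, -1.7], [-0.5, 0.6]]
c2 [ 0.46667988 -0.20796761  0.045     ]
c3 [ 0.4658412  -0.25195962  0.045     ]
bar [ 0.55531564 -0.2536654   0.23590392]
```

Call:
{"api": "drive_tool", "payload": {
  "targets": "-0.97 -0.61 0.2 0 0.6; -0.97 -0.61 0.2 0 0.6; -0.97 -0.61 0.2 0 0.6; -0.97 -0.61 0.2 0 0.6; -0.97 -0.61 0.2 0 0.6; -0.97 -0.61 0.2 0 0.6; -0.97 -0.61 0.2 0 0.6; -0.97 -0.61 0.2 0 0.6"
}}

```text
time_s: 2.6
tcp_pos: [0.3633, 0.2916, 0.1832]
ee_rot: [0.0, 0.183, 0.983, 0.0]
contact_force: [0.3, 0.3, -0.4]
width: 0.0516
grip_force: 0.0
```

Call:
{"api": "drive_tool", "payload": {
  "targets": "-0.97 -0.61 0.5 0 0.6; -0.97 -0.61 0.5 0 0.6; -0.97 -0.61 0.5 0 0.6; 0 0 0 0 0.6",
  "grip_force": 20
}}

```text
time_s: 3.1
tcp_pos: [0.4248, 0.2084, 0.1375]
ee_rot: [-0.001, 0.185, 0.983, -0.0]
contact_force: [-0.5, -0.5, 0.0]
width: 0.0513
grip_force: 0.0
```

```bash
cat >> h.py <<'E'
from scipy.spatial.transform import Rotation
def st(): 
    s=observe(); q=s['ee_rot']; R=Rotation.from_quat([q[1],q[2],q[3],q[0]]).as_matrix()
    print('t',round(s['time_s'],2),'tcp',s['tcp_pos'].round(4),'yang',round(np.arctan2(R[1,1],R[0,1]),4),'w',round(s['width'],4),'F',s['contact_force'].round(1),'grip',round(s['grip_force'],1)); return s['tcp_pos'],R
def units(goal,R,p): print('units',((R.T@(np.array(goal)-p))/.03).round(2))
E
python3 - <<'E'
from h import *
p,R=st(); units((.425,.209,.03),R,p)
a=camera('scene');b=camera('top')
A=cv2.resize(a['frame'][120:220,170:270],None,fx=4,fy=4,interpolation=2); B=cv2.resize(b['frame'][150:250,130:230],None,fx=4,fy=4,interpolation=2)
cv2.imwrite('pics/d.png',np.hstack([A,B])[:,:,::-1])
print(proj(a,p),proj(b,p))
E
```

```text
t 3.1 tcp [0.4248 0.2084 0.1375] yang 1.1994 w 0.0513 F [-0.5 -0.5  0. ] grip 0.0
units [-0.    0.03  3.58]
[[211.02704728 144.73637141]] [[183.09756016 194.21361338]]
```

View pics/d.png

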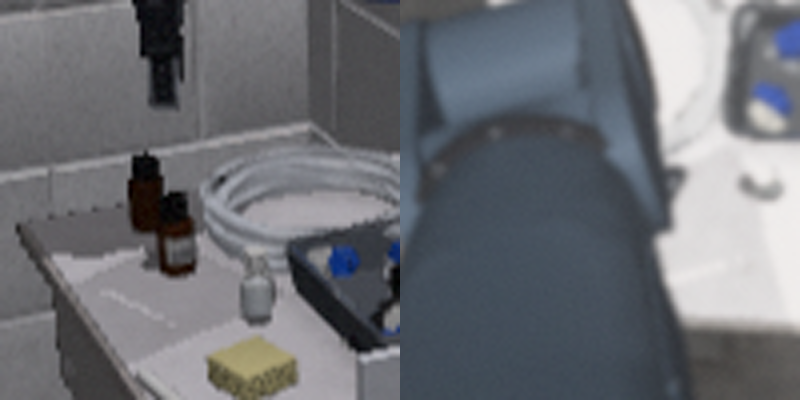

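Call:
{"api": "drive_tool", "payload": {
  "targets": "0 0 0.9 0 0.85; 0 0 0.9 0 0.85; 0 0 0.9 0 0.85; 0 0 0.88 0 0.85; 0 0 0 0 0.33; 0 0 0 0 0.25; 0 0 0 0 0.25",
  "grip_force": 20
}}

```text
time_s: 4.08
tcp_pos: [0.4249, 0.2104, 0.0321]
ee_rot: [0.001, 0.183, 0.983, 0.001]
contact_force: [0.3, 0.6, 2.6]
width: 0.0265
grip_force: 19.4
```

```bash
python3 - <<'E'
from h import *
p,R=st()
a=camera('scene')
cv2.imwrite('pics/e.png',cv2.resize(a['frame'][130:210,180:260],None,fx=6,fy=6,interpolation=2)[:,:,::-1])
E
```

```text
t 4.08 tcp [0.4249 0.2104 0.0321] yang 1.2023 w 0.0265 F [0.3 0.6 2.6] grip 19.4
```

View pics/e.png

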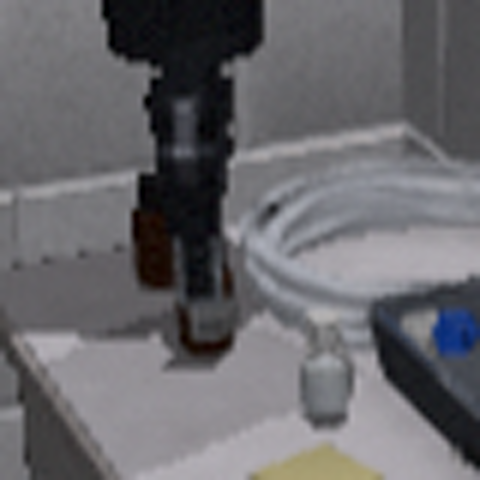

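Call:
{"api": "drive_tool", "payload": {
  "targets": "0 0 0 0 0.6; 0 0 0 0.1 0.65; 0 0 0 1 0.65; 0 0 0 1 0.65; 0 0 0 1 0.65; 0 0 0 1 0.65; 0 0 0 1 0.65; 0 0 0 1 0.65"
}}

```text
time_s: 5.12
tcp_pos: [0.4242, 0.2098, 0.0309]
ee_rot: [-0.0, 0.601, 0.799, -0.0]
contact_force: [-0.5, 0.1, -0.3]
width: 0.0552
grip_force: 0.0
```

Call:
{"api": "drive_tool", "payload": {
  "targets": "0 0 0 1 0.65; 0 0 0 1 0.65; 0 0 0 0.04 0.65; 0 0 0.1 0 0.65; 0 0 0 0 0.3; 0 0 0 0 0.2; 0 0 0 0 0.2; 0 0 0 0 0.2",
  "grip_force": 25
}}

```text
time_s: 6.12
tcp_pos: [0.4243, 0.2099, 0.0279]
ee_rot: [0.0, 0.714, 0.7, 0.0]
contact_force: [0.0, -0.1, 0.5]
width: 0.0266
grip_force: 24.3
```

```bash
python3 - <<'E'
from h import *
p,R=st(); print(R.round(3)); units((.466,-.208,.18),R,p)
E
```

```text
t 6.12 tcp [0.4243 0.2099 0.0279] yang -0.0188 w 0.0266 F [ 0.  -0.1  0.5] grip 24.3
[[ 0.019  1.     0.   ]
 [ 1.    -0.019 -0.   ]
 [-0.     0.    -1.   ]]
units [-13.9    1.65  -5.07]
```

Call:
{"api": "drive_tool", "payload": {
  "targets": "0 0 -1 0 0.2; -0.3 0 -1 0 0.2; -0.9 0.1 -1 0 0.2; -1 0.1 -1 0 0.2; -1 0.1 -0.4 0 0.2; -1 0.1 0 0 0.2; -1 0.15 0 0 0.2; -1 0.2 0 0 0.2"
}}

```text
time_s: 7.12
tcp_pos: [0.4431, 0.0225, 0.1599]
ee_rot: [-0.0, 0.714, 0.7, -0.0]
contact_force: [0.2, 0.5, -0.6]
width: 0.0261
grip_force: 24.6
```

Call:
{"api": "drive_tool", "payload": {
  "targets": "-1 0.15 0 0 0.2; -1 0.15 0 0 0.2; -1 0.15 0 0 0.2; -1 0.15 0 0 0.2; -1 0.15 0 0 0.2; -1 0.15 0 0 0.2; -1 0.1 0 0 0.2; -0.7 0.05 0 0 0.2"
}}

```text
time_s: 8.12
tcp_pos: [0.4702, -0.2092, 0.1598]
ee_rot: [-0.0, 0.714, 0.7, -0.0]
contact_force: [0.6, -0.6, -0.5]
width: 0.0268
grip_force: 24.6
```

Call:
{"api": "drive_tool", "payload": {
  "targets": "0 0 0.5 0 0.2; 0 0 0.9 0 0.2; 0 0 0.9 0 0.2; 0 0 0 0 0.2; 0 0 0 0 0.2"
}}

```text
time_s: 8.75
tcp_pos: [0.4706, -0.2077, 0.0914]
ee_rot: [0.0, 0.714, 0.701, 0.0]
contact_force: [-0.0, -0.7, -0.3]
width: 0.0264
grip_force: 24.6
```

```bash
python3 - <<'E'
from h import *
p,R=st(); units((.4665,-.208,.083),R,p)
a=camera('scene');b=camera('top')
A=cv2.resize(a['frame'][200:270,260:340],None,fx=7,fy=7,interpolation=2)
cv2.imwrite('pics/f.png',A[:,:,::-1])
bz=p[2]-.028
print('expected base',proj(a,[p[0],p[1],bz]),'cell rim pts',proj(a,[[.4667,-.208,.045],[.4658,-.252,.045]]))
for r in regions_of('spare_1',a):
  ys,xs=np.where(r['region']); print(round(r['conf'],2),xs.min(),xs.max(),ys.min(),ys.max(),xs.mean().round(1),ys.mean().round(1))
E
```

```text
t 8.75 tcp [ 0.4706 -0.2077  0.0914] yang -0.0185 w 0.0264 F [-0.  -0.7 -0.3] grip 24.6
units [-0.01 -0.14  0.28]
expected base [[296.26157055 233.13628689]] cell rim pts [[294.4737884  240.90152784]
 [304.49156773 251.48694229]]
0.69 202 210 159 178 206.1 168.9
0.67 291 302 207 234 297.4 222.0
```

View pics/f.png

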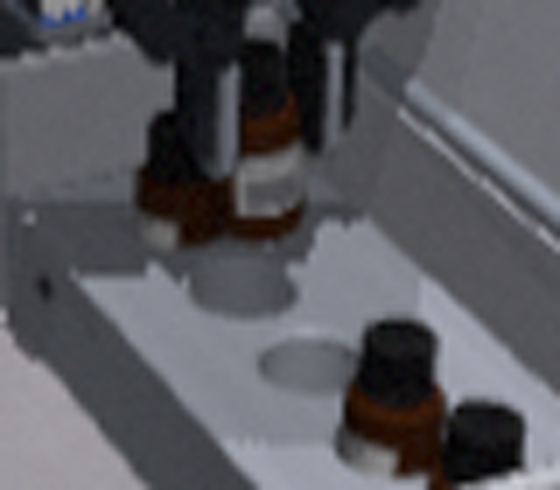

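```bash
python3 - <<'E'
from h import *
p,R=st(); a=camera('scene')
th=np.linspace(0,6.28,40)
def circ(x,y,z,r): return np.c_[x+r*np.cos(th),y+r*np.sin(th),0*th+z]
def bb(P): q=proj(a,P); return q.min(0).round(1),q.max(0).round(1)
z=p[2]-.028
print('base',bb(circ(p[0],p[1],z,.014)),'cap',bb(circ(p[0],p[1],z+.061,.01)))
print('hole model',bb(circ(.4667,-.208,.045,.016)))
P=np.array([p[0],p[1],.045]); o=proj(a,P)[0]
print(o,[(proj(a,P+d)[0]-o).round(2) for d in np.eye(3)*.01])
g=a['frame'][200:240,285:312].astype(int); 
print((g.sum(2)//3)[20:40])
E
```

```text
t 8.9 tcp [ 0.4708 -0.2082  0.0918] yang -0.0188 w 0.0264 F [-0.2  0.8 -0.4] grip 24.6
base (array([289.9, 229.6]), array([303. , 236.5])) cap (array([292.5, 205.6]), array([302.2, 210.1]))
hole model (array([287. , 236.9]), array([301.9, 245. ]))
[296.1660382  240.50286704] [array([ 4.05, -1.07]), array([-2.26, -2.26]), array([ 0.15, -3.95])]
[[  9  13  13  21  19  30  66 100  97  15  17  20  19  24  19  19  42  62
   49  13  19  50  89  90  82  82  81]
 [ 14  12  13  24  23  32  66 100  96  21  20  18  22  32  51  71  87  91
   67  35  34  57  76  75  80  83  82]
 [  5   9  13  18  31  41  70 100  97  34  68  71  74  74  90 111 117  98
   86  70  62  68  80  81  83  82  82]
 [ 12   7   4  15  39  58  76 100  96  50 101 106 113 110 116 116 118 101
   89  78  79  80  81  78  79  81  82]
 [ 13   8  13  14  32  54  72  86  84  86 107 113 119 108 115 116 101  90
   88  83  83  80  80  82  80  81  81]
 [ 13   9   7  14  15  32  51  38  62 118 110 107 110 100 100  87  81  87
   86  92  90  84  80  79  80  79  79]
 [ 14  12  13  10  16  12   8  16  44 110  90  83  85  86  80  76  75  81
  
[... 806 characters left out ...]
 140 142 140 140 138]
 [ 51  22  23  26  27  46  54  68  48  52  48  42  42  61  45  61  78  70
   71  71  78 138 140 139 140 141 138]
 [ 61  51  51  54  57  69  71  69  69  73  72  65  64  85  67  68  69  68
   73 102 106 138 139 138 138 140 142]
 [ 69  71  69  71  74  73  78  76  79  79  79  77  75  71  71  70  69  70
   79 140 141 139 138 139 136 139 141]
 [ 70  73  72  73  82  85  87  88  89  92  91  88  84  78  77  73  72 103
  106 142 141 141 138 139 139 140 140]
 [ 71  70  74  78  84  86  89  90  89  89  88  87  83  83  82  78  82 137
  141 140 140 140 140 138 137 141 138]
 [ 74 102  75  76  82  84  86  87  90  88  88  87  84  82  79  78  88 132
  138 139 140 139 139 138 140 138 138]]
```

Call:
{"api": "drive_tool", "payload": {
  "targets": "0 -0.13 0 0 0.2; 0 0 0.25 0 0.2; 0 0 0.25 0 0.2; 0 0 0.15 0 0.2; 0 0 0.1 0 0.2; 0 0 0 0 0.2"
}}

```text
time_s: 9.7
tcp_pos: [0.4664, -0.2084, 0.0682]
ee_rot: [0.0, 0.714, 0.7, -0.0]
contact_force: [-0.9, -2.6, -0.2]
width: 0.0264
grip_force: 25.5
```

Call:
{"api": "drive_tool", "payload": {
  "targets": "-0.04 0 0.1 0 0.2; 0 0 0.1 0 0.2; 0 0 0 0 0.2"
}}

```text
time_s: 10.07
tcp_pos: [0.4663, -0.2091, 0.062]
ee_rot: [-0.0, 0.714, 0.7, -0.0]
contact_force: [-1.0, -2.1, -1.5]
width: 0.0263
grip_force: 25.3
```

Call:
{"api": "drive_tool", "payload": {
  "targets": "-0.04 -0.01 0.15 0 0.2; 0 0 0.15 0 0.2; 0 0 0.1 0 0.2; 0 0 0 0 0.2"
}}

```text
time_s: 10.58
tcp_pos: [0.466, -0.2103, 0.0501]
ee_rot: [-0.0, 0.714, 0.7, -0.0]
contact_force: [-0.6, 0.2, -0.3]
width: 0.0262
grip_force: 25.5
```

Call:
{"api": "drive_tool", "payload": {
  "targets": "0 0 0.05 0 0.2; 0 0 0.05 0 0.2; 0 0 0 0 0.2"
}}

```text
time_s: 10.95
tcp_pos: [0.4661, -0.2105, 0.0475]
ee_rot: [0.0, 0.714, 0.7, 0.0]
contact_force: [-0.0, -0.2, 0.4]
width: 0.0263
grip_force: 25.5
```

Call:
{"api": "drive_tool", "payload": {
  "targets": "0 0 0 0 0.6; 0 0 0 0 0.6; 0 0 -0.5 0 0.6; 0 0 -1 0 0.6; 0 0 -1 0 0.6; 0 0 -1 0 0.6; 0.5 -0.05 -0.4 0 0.6; 1 -0.08 0 0 0.6"
}}

```text
time_s: 11.95
tcp_pos: [0.4632, -0.1647, 0.1652]
ee_rot: [0.001, 0.714, 0.7, 0.0]
contact_force: [-0.6, 0.8, 0.4]
width: 0.0514
grip_force: 0.0
```

Call:
{"api": "drive_tool", "payload": {
  "targets": "1 -0.05 0 0 0.6; 1 -0.05 0 0 0.6; 1 -0.05 0 0 0.6; 1 -0.05 0 0 0.6; 1 -0.05 0 0 0.6; 1 -0.05 0 0 0.6; 1 -0.05 0 0 0.6; 1 -0.05 0 0 0.6"
}}

```text
time_s: 12.95
tcp_pos: [0.4547, 0.0765, 0.1641]
ee_rot: [-0.0, 0.714, 0.7, -0.0]
contact_force: [0.6, -1.5, -0.3]
width: 0.0514
grip_force: 0.0
```

Call:
{"api": "drive_tool", "payload": {
  "targets": "1 -0.05 0 0 0.85; 1 -0.05 0 0 0.85; 1 -0.05 0 0 0.85; 1 -0.05 0 0 0.85; 1 -0.05 0 0 0.85; 1 -0.05 0 0 0.85; 0.5 -0.05 0 0 0.85; 0 0 0 -1 0.85"
}}

```text
time_s: 13.95
tcp_pos: [0.448, 0.2709, 0.1641]
ee_rot: [-0.0, 0.658, 0.753, -0.0]
contact_force: [0.8, 0.1, 0.7]
width: 0.0728
grip_force: 0.0
```

Call:
{"api": "drive_tool", "payload": {
  "targets": "0 0 0 -1 0.85; 0 0 0 -1 0.85; 0 0 0 -1 0.85; 0 0 0 -1 0.85; 0 0 0 -1 0.85; 0 0 0 -1 0.85; 0 0 0 -1 0.85; 0 0 0 0 0.85"
}}

```text
time_s: 14.95
tcp_pos: [0.4484, 0.2698, 0.1642]
ee_rot: [-0.0, 0.194, 0.981, -0.0]
contact_force: [-0.5, 0.6, -1.0]
width: 0.0727
grip_force: 0.0
```

```bash
python3 - <<'E'
from h import *
p,R=st(); units((.4293,.2937,.030),R,p)
a=camera('scene')
A=cv2.resize(a['frame'][195:285,255:345],None,fx=6,fy=6,interpolation=2)
cv2.imwrite('pics/g.png',A[:,:,::-1])
for n in('spare_1','seated_1'):
 for r in search_frame(n,a): print(n,r['position'].round(3) if hasattr(r['position'],'round') else r['position'],r['conf'])
E
```

```text
t 14.95 tcp [0.4484 0.2698 0.1642] yang 1.1798 w 0.0727 F [-0.5  0.6 -1. ] grip 0.0
units [0.89 0.5  4.47]
spare_1 [0.4671, -0.2143, 0.059] 0.66
spare_1 [0.4292, 0.2874, 0.0287] 0.48
seated_1 [0.462, -0.166, 0.0624] 0.78
seated_1 [0.4613, -0.3038, 0.0648] 0.76
seated_1 [0.4591, -0.3428, 0.0779] 0.54
```

View pics/g.png

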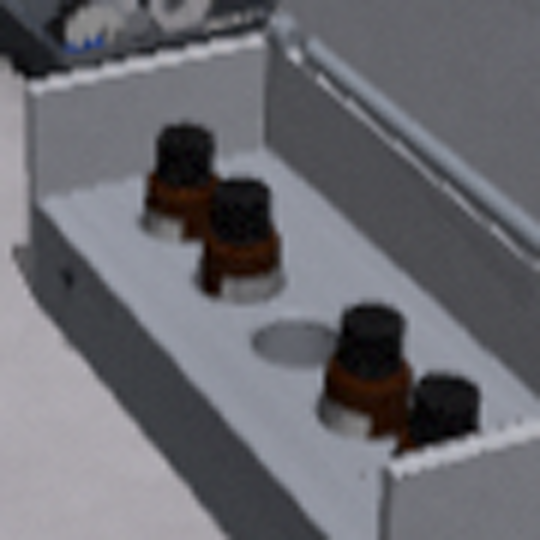

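Call:
{"api": "drive_tool", "payload": {
  "targets": "0.89 0.5 0 0 0.85; 0 0 0.9 0 0.85; 0 0 0.9 0 0.85; 0 0 0.9 0 0.85; 0 0 0.9 0 0.85; 0 0 0.87 0 0.85; 0 0 0 0 0.33; 0 0 0 0 0.25",
  "grip_force": 20
}}

```text
time_s: 16.1
tcp_pos: [0.4302, 0.2943, 0.0312]
ee_rot: [0.0, 0.194, 0.981, 0.0]
contact_force: [0.5, -0.4, 0.3]
width: 0.0375
grip_force: 0.1
```

Call:
{"api": "drive_tool", "payload": {
  "targets": "0 0 0 0 0.25; 0 0 0 0 0.25; 0 0 0 0 0.6; 0 0 0 0 0.65; 0 0 0 1 0.65; 0 0 0 1 0.65; 0 0 0 1 0.65; 0 0 0 1 0.65"
}}

```text
time_s: 17.1
tcp_pos: [0.4297, 0.294, 0.0302]
ee_rot: [-0.0, 0.477, 0.879, -0.0]
contact_force: [-0.2, -1.2, 0.6]
width: 0.0556
grip_force: 0.0
```

Call:
{"api": "drive_tool", "payload": {
  "targets": "0 0 0 1 0.65; 0 0 0 1 0.65; 0 0 0 1 0.65; 0 0 0 1 0.65; 0 0 0 0 0.3; 0 0 0 0 0.2; 0 0 0 0 0.2; 0 0 0 0 0.2",
  "grip_force": 25
}}

```text
time_s: 18.1
tcp_pos: [0.4298, 0.2941, 0.0304]
ee_rot: [0.0, 0.713, 0.701, 0.0]
contact_force: [0.1, 0.9, 2.4]
width: 0.0264
grip_force: 24.5
```

```bash
python3 - <<'E'
from h import *
p,R=st(); units((.4652,-.2545,.165),R,p)
E
```

```text
t 18.1 tcp [0.4298 0.2941 0.0304] yang -0.0181 w 0.0264 F [0.1 0.9 2.4] grip 24.5
units [-18.26   1.51  -4.49]
```

Call:
{"api": "drive_tool", "payload": {
  "targets": "0 0 -1 0 0.2; -0.3 0 -1 0 0.2; -0.96 0.1 -1 0 0.2; -1 0.1 -1 0 0.2; -1 0.1 -0.4 0 0.2; -1 0.1 0 0 0.2; -1 0.1 0 0 0.2; -1 0.1 0 0 0.2"
}}

```text
time_s: 19.1
tcp_pos: [0.4441, 0.1049, 0.1623]
ee_rot: [-0.0, 0.714, 0.701, -0.0]
contact_force: [-0.1, -0.1, -0.6]
width: 0.0266
grip_force: 24.8
```

Call:
{"api": "drive_tool", "payload": {
  "targets": "-1 0.1 0 0 0.2; -1 0.1 0 0 0.2; -1 0.1 0 0 0.2; -1 0.1 0 0 0.2; -1 0.1 0 0 0.2; -1 0.1 0 0 0.2; -1 0.1 0 0 0.2; -1 0.1 0 0 0.2"
}}

```text
time_s: 20.1
tcp_pos: [0.4635, -0.1355, 0.1622]
ee_rot: [-0.0, 0.714, 0.701, -0.0]
contact_force: [-0.3, -0.4, -0.9]
width: 0.0263
grip_force: 24.8
```

Call:
{"api": "drive_tool", "payload": {
  "targets": "-1 0.1 0 0 0.2; -1 0.1 0 0 0.2; -1 0.01 0 0 0.2; -1 0 0 0 0.2; 0 0 0 0 0.2; 0 0 0 0 0.2"
}}

```text
time_s: 20.85
tcp_pos: [0.4674, -0.254, 0.162]
ee_rot: [-0.0, 0.714, 0.7, -0.0]
contact_force: [-0.2, 0.3, -1.6]
width: 0.0264
grip_force: 24.8
```

```bash
python3 - <<'E'
from h import *
p,R=st(); units((.4653,-.2545,.077),R,p)
E
```

```text
t 20.85 tcp [ 0.4674 -0.254   0.162 ] yang -0.0188 w 0.0264 F [-0.2  0.3 -1.6] grip 24.8
units [-0.02 -0.07  2.83]
```

Call:
{"api": "drive_tool", "payload": {
  "targets": "-0.02 -0.07 0.8 0 0.2; 0 0 0.9 0 0.2; 0 0 0.8 0 0.2; 0 0 0.3 0 0.2; 0 0 0.15 0 0.2; 0 0 0.1 0 0.2; 0 0 0 0 0.2"
}}

```text
time_s: 21.72
tcp_pos: [0.4658, -0.2552, 0.0712]
ee_rot: [0.0, 0.714, 0.7, 0.0]
contact_force: [-0.2, -0.2, -0.7]
width: 0.0263
grip_force: 24.8
```

Call:
{"api": "drive_tool", "payload": {
  "targets": "0 0 0.15 0 0.2; 0 0 0.15 0 0.2; 0 0 0.15 0 0.2; 0 0 0 0 0.2"
}}

```text
time_s: 22.22
tcp_pos: [0.4654, -0.255, 0.0568]
ee_rot: [-0.0, 0.714, 0.7, -0.0]
contact_force: [-0.1, -0.3, -0.9]
width: 0.0267
grip_force: 24.8
```

Call:
{"api": "drive_tool", "payload": {
  "targets": "0 0 0.1 0 0.2; 0 0 0.08 0 0.2; 0 0 0.05 0 0.2; 0 0 0 0 0.2"
}}

```text
time_s: 22.72
tcp_pos: [0.4656, -0.2552, 0.0504]
ee_rot: [-0.0, 0.714, 0.7, -0.0]
contact_force: [-0.6, 0.6, -0.6]
width: 0.0266
grip_force: 24.8
```

Call:
{"api": "drive_tool", "payload": {
  "targets": "0 0 0 0 0.5; 0 0 0 0 0.6; 0 0 -0.5 0 0.6; 0 0 -1 0 0.6; 0 0 -1 0 0.5; 0 0 -1 0 0.5; 0 0 -1 0 0.5; 0 0 -1 0 0.5"
}}

```text
time_s: 23.72
tcp_pos: [0.4655, -0.2551, 0.2175]
ee_rot: [0.0, 0.714, 0.7, 0.0]
contact_force: [0.6, 0.0, -0.2]
width: 0.0424
grip_force: 0.0
```

Call:
{"api": "drive_tool", "payload": {
  "targets": "0 0 -1 0 0.5; 0 0 -0.8 0 0.5; 0 0 0 0 0.5"
}}

```text
time_s: 24.1
tcp_pos: [0.466, -0.2554, 0.2717]
ee_rot: [0.002, 0.714, 0.7, 0.0]
contact_force: [0.8, -0.7, -0.9]
width: 0.0425
grip_force: 0.0
```

```bash
python3 - <<'E'
from h import *
p,R=st()
a=camera('scene');b=camera('top')
A=cv2.resize(a['frame'][110:270,270:390],None,fx=3.3,fy=3.3,interpolation=2); B=cv2.resize(b['frame'][60:220,280:400],None,fx=3.3,fy=3.3,interpolation=2)
cv2.imwrite('pics/i.png',np.hstack([A,B])[:,:,::-1])
t=-.019; Rz=cv2.Rodrigues(np.array([0,0,t]))[0]
P=[Rz@np.array([.0874,y,.2353])+[.4706,-.2525,0] for y in(-.06,0,.06)]
print(((proj(a,P)-[270,110])*3.3).round(1).tolist(),((proj(b,P)-[280,60])*3.3).round(1).tolist())
for n in('lid_bar',):
  for c in (a,b): print([(np.round(r['position'],3),r['conf']) for r in search_frame(n,c)])
E
```

```text
t 24.1 tcp [ 0.466  -0.2554  0.2717] yang -0.019 w 0.0425 F [ 0.8 -0.7 -0.9] grip 0.0
[[328.8, 196.1], [265.3, 159.9], [209.2, 128.0]] [[315.8, 296.6], [241.7, 291.0], [167.7, 285.4]]
[(array([ 0.533, -0.279,  0.152]), 0.95)]
[(array([ 0.537, -0.166,  0.165]), 0.55)]
```

View pics/i.png

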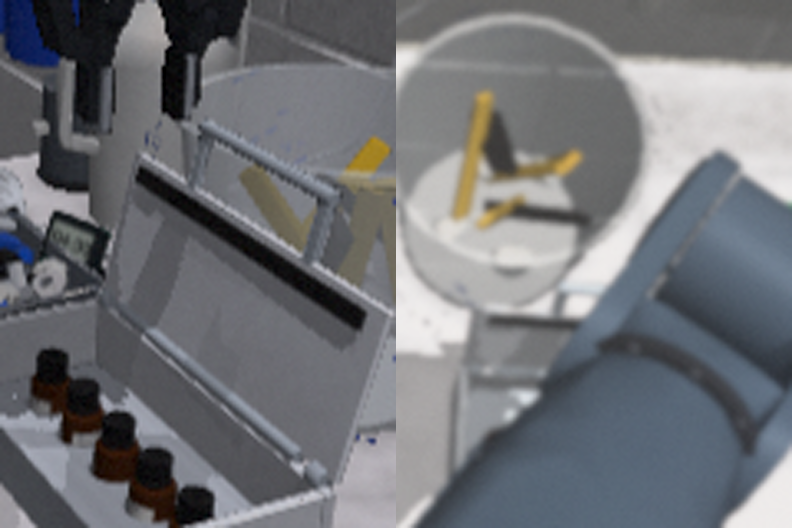

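Call:
{"api": "drive_tool", "payload": {
  "targets": "-0.6 0.6 -0.2 0 0.5; 0 0.9 0 0 0.5; 0 0.9 0 0 0.5; 0 0.66 0 0 0.5; 0 0 0 0 0.5; 0 0 0 0 0.5"
}}

```text
time_s: 25.05
tcp_pos: [0.5563, -0.2748, 0.2748]
ee_rot: [-0.001, 0.714, 0.7, -0.0]
contact_force: [-0.7, 0.1, -0.4]
width: 0.0429
grip_force: 0.0
```

```bash
python3 - <<'E'
from h import *
p,R=st(); units((.5576,-.275,.224),R,p)
a=camera('scene')
A=cv2.resize(a['frame'][110:210,290:390],None,fx=5,fy=5,interpolation=2)
cv2.imwrite('pics/j.png',A[:,:,::-1])
E
```

```text
t 25.05 tcp [ 0.5563 -0.2748  0.2748] yang -0.0191 w 0.0429 F [-0.7  0.1 -0.4] grip 0.0
units [-0.01  0.05  1.69]
```

View pics/j.png

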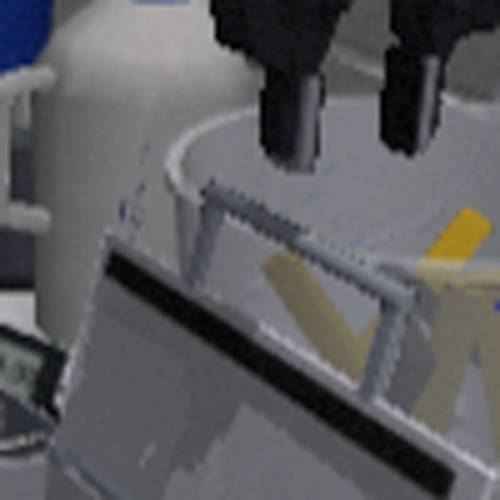

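Call:
{"api": "drive_tool", "payload": {
  "targets": "0 0.05 0.5 0 0.5; 0 0 0.6 0 0.5; 0 0 0.59 0 0.5; 0 0 0 0 0.5; 0 0 0 0 0.3; 0 0 0 0 0.2; 0 0 0 0 0.1; 0 0 0 0 0.05",
  "grip_force": 25
}}

```text
time_s: 26.1
tcp_pos: [0.558, -0.275, 0.2254]
ee_rot: [-0.0, 0.714, 0.7, -0.0]
contact_force: [-5.4, 0.1, 3.0]
width: 0.0089
grip_force: 24.8
```

Call:
{"api": "drive_tool", "payload": {
  "targets": "0 0 0 0 0; 0 0 0 0 0; 0 0 0 0 0",
  "grip_force": 25
}}

```text
time_s: 26.48
tcp_pos: [0.558, -0.275, 0.2253]
ee_rot: [-0.0, 0.714, 0.7, -0.0]
contact_force: [-4.9, 0.1, 3.6]
width: 0.0088
grip_force: 24.8
```

```bash
python3 -c "
import numpy as np
t=np.linspace(1.78,.785,21)
x=-142*np.cos(t)+3*np.sin(t);z=142*np.sin(t)+3*np.cos(t)
for r in zip(t[1:].round(3),(np.diff(x)/30).round(3),(-np.diff(z)/30).round(3),(x-x[0])[1:].round(1),(z-z[0])[1:].round(1)):print(*r)"
```

```text
1.73 -0.231 -0.048 -6.9 1.4
1.68 -0.233 -0.037 -13.9 2.5
1.631 -0.234 -0.025 -20.9 3.3
1.581 -0.235 -0.013 -28.0 3.7
1.531 -0.236 -0.002 -35.0 3.7
1.482 -0.235 0.01 -42.1 3.4
1.432 -0.234 0.022 -49.1 2.8
1.382 -0.233 0.034 -56.1 1.8
1.332 -0.231 0.045 -63.1 0.4
1.282 -0.229 0.057 -69.9 -1.3
1.233 -0.226 0.068 -76.7 -3.3
1.183 -0.222 0.079 -83.3 -5.7
1.133 -0.218 0.09 -89.9 -8.4
1.084 -0.213 0.101 -96.3 -11.4
1.034 -0.208 0.111 -102.5 -14.7
0.984 -0.202 0.121 -108.6 -18.4
0.934 -0.196 0.131 -114.4 -22.3
0.884 -0.189 0.141 -120.1 -26.5
0.835 -0.182 0.15 -125.5 -31.0
0.785 -0.174 0.159 -130.8 -35.8
```

Call:
{"api": "drive_tool", "payload": {
  "targets": "0 -0.23 -0.05 0 0; 0 -0.23 -0.04 0 0; 0 -0.235 -0.025 0 0; 0 -0.235 -0.01 0 0; 0 0 0 0 0"
}}

```text
time_s: 27.1
tcp_pos: [0.5302, -0.2746, 0.2289]
ee_rot: [0.0, 0.714, 0.7, -0.0]
contact_force: [0.1, -1.9, 5.3]
width: 0.0088
grip_force: 25.5
```

Call:
{"api": "drive_tool", "payload": {
  "targets": "0 -0.235 0 0 0; 0 -0.235 0.01 0 0; 0 -0.235 0.02 0 0; 0 -0.235 0.035 0 0; 0 -0.23 0.045 0 0; 0 -0.23 0.055 0 0; 0 0 0 0 0"
}}

```text
time_s: 27.98
tcp_pos: [0.4879, -0.2737, 0.2231]
ee_rot: [-0.0, 0.714, 0.7, -0.0]
contact_force: [0.4, -5.6, 0.3]
width: 0.0086
grip_force: 25.6
```

Call:
{"api": "drive_tool", "payload": {
  "targets": "-0.02 -0.225 0.07 0 0; 0 -0.22 0.08 0 0; 0 -0.22 0.09 0 0; 0 -0.215 0.1 0 0; 0 -0.21 0.11 0 0; 0 0 0 0 0"
}}

```text
time_s: 28.72
tcp_pos: [0.4552, -0.2734, 0.2098]
ee_rot: [-0.001, 0.714, 0.7, -0.0]
contact_force: [-1.9, 0.8, 3.6]
width: 0.0087
grip_force: 25.6
```

Call:
{"api": "drive_tool", "payload": {
  "targets": "-0.02 -0.2 0.12 0 0; 0 -0.195 0.13 0 0; 0 -0.19 0.14 0 0; 0 -0.18 0.15 0 0; 0 -0.17 0.155 0 0; 0 0 0 0 0; 0 0 0 0 0"
}}

```text
time_s: 29.6
tcp_pos: [0.4279, -0.2734, 0.189]
ee_rot: [-0.0, 0.714, 0.7, 0.0]
contact_force: [1.5, 5.3, -1.1]
width: 0.0088
grip_force: 25.6
```

```bash
python3 - <<'E'
from h import *
p,R=st()
a=camera('scene')
A=cv2.resize(a['frame'][130:290,240:400],None,fx=3.7,fy=3.7,interpolation=2)
hb=lambda x,y,z: cv2.Rodrigues(np.array([0,0,-.019]))[0]@np.array([x,y,z])/1e3+[.4706,-.2525,0]
for deg,col in((40,(255,0,0)),(45,(0,255,0)),(50,(0,0,255))):
  t=np.radians(deg); L=lambda u,w,y: hb(55-u*np.cos(t)+w*np.sin(t),y,97+u*np.sin(t)+w*np.cos(t))
  q=((proj(a,[L(0,0,-131),L(104,0,-131),L(104,0,131)])-[240,130]+.5)*3.7).astype(np.int32)
  cv2.polylines(A,[q],False,col,1)
cv2.imwrite('pics/k.png',A[:,:,::-1])
for c in (43,44,45,46,47):
  t=np.radians(c); print(c, hb(55-142*np.cos(t)+3*np.sin(t),-22,97+142*np.sin(t)+3*np.cos(t)).round(4))
E
```

```text
t 29.6 tcp [ 0.4279 -0.2734  0.189 ] yang -0.0191 w 0.0088 F [ 1.5  5.3 -1.1] grip 25.6
43 [ 0.4234 -0.2736  0.196 ]
44 [ 0.4251 -0.2736  0.1978]
45 [ 0.4269 -0.2737  0.1995]
46 [ 0.4287 -0.2737  0.2012]
47 [ 0.4305 -0.2737  0.2029]
```

View pics/k.png

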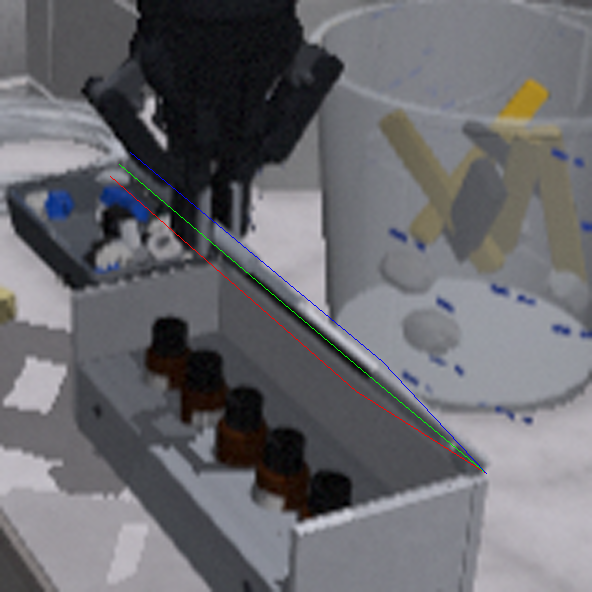

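Call:
{"api": "drive_tool", "payload": {
  "targets": "0.02 0 0 0 0; 0 -0.01 0.01 0 0; 0 0 0 0 0; 0 0 0 0 0; 0 0 0 0 0; 0 0 0 0 0"
}}

```text
time_s: 30.4
tcp_pos: [0.4277, -0.2733, 0.1889]
ee_rot: [0.0, 0.714, 0.7, -0.0]
contact_force: [3.8, -1.6, -3.0]
width: 0.0087
grip_force: 25.4
```

```bash
python3 - <<'E'
from h import *
st(); print(ticket.hand_in())
E
```

```text
t 30.4 tcp [ 0.4277 -0.2733  0.1889] yang -0.019 w 0.0087 F [ 3.8 -1.6 -3. ] grip 25.4
the job is handed in; nothing more can be done
None
```

Both spare bottles are seated upright and fully down in cells 2 and 3, and the gripper is holding the lid steady by its bar at about 45° (estimated from the measured arm position and a camera check). The job was handed in at 30.4 s, and the hand-in gave no verdict.

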